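# Fit the sample rotor on the reader and hold it down

### The job

Swing the bench magnifier on its stiff arm well clear of the reader (clockwise seen from above, about 70 degrees or more) and leave it there. Then take the round sample rotor by its knob, slide it over the plate's locating pin, which the rotor hides, until it drops on, and press it fully down against the spring plate. Finish while still holding it pressed down, do not let go; do not disturb the jar, the tube rack or the slide box.

Things in the scene. Friction and masses are not known exactly. Their poses are not given: they have to be found in the camera images.
- rotor_center (a point): the sample rotor, loose on the bench, right way up: a grey plastic disc 100 mm across and 16 mm thick with twelve small clear windows on top, a hub 40 mm across and 4 mm high on it, and on the hub an upright round grip knob 24 mm across and 40 mm high; 60 mm high in all, about 0.2 to 0.3 kg. This point is on its axis, half-way up (30 mm above its underside, 10 mm above the foot of the knob). z is up along the axis; its yaw does not matter
- rotor_bore (a point): the centre of the mouth of the rotor's blind bore, in the middle of its underside, on the knob's axis: 12.5 mm across, 16 mm deep. Not seen while the rotor stands
- pin_tip (a point): the centre of the top of the steel locating pin, 10 mm across and 12 mm high with a tapered tip (6 mm across at the top, taper 2.5 mm high), in the middle of the spring plate: a flat grey disc 90 mm across on top of the reader, a white housing 180 x 180 x 45 mm fixed to the bench. The top of the plate is 53 mm above the bench, the pin's top 65 mm. The pin goes down with the plate. z is up
- platen (a joint): how far the spring plate is pressed down, m: 0 up, 0.006 at its stop. It is straight-sprung: with the rotor on it, it takes roughly 3 to 4 N more to begin to move it and 7 N more to reach the stop; it comes back up when released
- magnifier (a joint): angle of the magnifier's arm about its upright post, rad: 0 has the lens exactly above the pin, growing as the arm swings clockwise seen from above (away over the reader's left side, seen from the robot), range -0.35 to 1.55. The joint is stiff (about 0.25 N m of friction) and stays where it is left
- magnifier_hinge (a point): the pivot of the magnifier's arm, on top of the post (18 mm thick, 172 mm from the pin, to the far left of the reader seen from the robot); 178 mm above the bench, at the arm's mid-height. The arm is a flat aluminium bar 16 mm wide and 10 mm thick
- magnifier_knob (a point): the upright grip knob on top of the magnifier's arm, 95 mm from the pivot: grey plastic, 16 mm across, 45 mm high, standing on the bar 183 mm above the bench. This point is on its axis, 25 mm above its foot, 208 mm above the bench
- lens_center (a point): the centre of the magnifier's lens, 172 mm from the pivot on the arm's end: a glass disc in a white ring 96 mm across and 14 mm thick, its middle 178 mm above the bench
- reagent_jar: bystander: amber jar with a white lid, 60 mm across, 75 mm high; origin at the centre of its underside
- tube_rack: bystander: white rack of red-capped tubes, 55 x 165 x 90 mm (x, y, z); origin at the centre of its underside
- slide_box: bystander: cardboard box of glass slides, 85 x 130 x 72 mm (x, y, z); origin at the centre of its underside
There are look-alikes about, which are no part of the job. What is shaped like the part that bears rotor_center but red is not meant.

How it is judged:
By the outcome, as a careful person would: the job done as asked, in the order asked, and still so for the second after the job is handed in, while the arm keeps its last pose, push and grip.
It also fails if it takes over 64 s, if anything falls off the work surface, if the arm or the gripper's body presses on something with over 40 N, if the wrist force passes 120 N, or if a joint passes its speed limit or range.

### The arm

A 6-joint arm with a two-finger parallel gripper is mounted at the origin on the work surface. World frame = base frame: x ahead of the robot, y to its left, z up, the work surface at z = 0. Lengths are in m, angles in degrees, forces in N, time in s.
With the tool pointing down it reaches from about 0.3 to 0.75 m from the base axis. Payload 8.5 kg.
Tool frame: the origin (TCP) lies on the centre line of the jaws, within the pads' length; the fingertips stand 22 mm ahead of it and the grasp point (between the pads) lies 3 mm ahead of it (env.tip_reach is the distance from the TCP to the fingertips, in m); y points along the fingers, z is the direction in which the jaws open and shut, and the axes are right-handed (so a half turn about y gives the same grasp; the last joint's range is limited). The gripper opens to 85 mm and grips with 20 to 120 N. Pads are 22 mm wide; open, the fingers measure 114 mm over their backs; the gripper's body (76 mm by 85 mm) begins 54 mm behind the grasp point. The pads swing forward as they close: fully open they stand 13 mm farther back than shut.
Start: joints at [53.153, 21.807, 74.336, -0, 83.858, -12.336], TCP at [0.228, 0.5, 0.214] pointing down, gripper open.
Joint ranges: [-178.18, 178.18], [-50.72, 133.34], [12.68, 142.11], [-81.47, 261.47], [9.98, 163.14], [-165.26, 165.26]. Speed limits (degrees/s): [136.94, 136.94, 180, 180, 180, 180].

### API

Orientations are given as a 3x3 rotation matrix whose columns are the frame's x, y, z axes.
In Python, from rig import env, get_image gives the robot as it stands. The module is installed in compiled form; this text tells all that it offers.
- The arm moves only by the tool carry_out, never from a script. Its argument "targets" is a list that holds one entry, the list of rows, each a list of 7 numbers: the closure, from 0 (fully open) to 1 (shut), then the shift along the world's x, y, z in mm, then the turn, a rotation vector about the world's x, y, z in degrees. In form: [[[claw, dx, dy, dz, ax, ay, az], ...]]. A call has 1 to 20 rows; each row is the pose to reach, as a shift and turn from the pose commanded when the call began; what a row does not reach only later rows make up. A row lasts 1/12 s, in which the tool goes at most 41.7 mm and 7.16 degrees, less where a joint would pass 70% of its speed; a pose out of reach is approached as far as the arm can. A call with a gripper value outside its range is refused whole. The fingers move at their own pace and stop on an object; "squeeze" is the grip in N (left out, the last holds). Time passes only in rows, so rows that repeat a pose let the fingers close. It gives the time, the measured TCP pose, the force and the opening at its end, in the units of the state.
- env.observe(): the state, without advancing time (a new reading comes with each control period).
- get_image(name): name is "side" or "top"; returns a dict with "img" (400x640x3 uint8, red, green, blue), "fx", "fy", "cx", "cy" (pixels), "rvec" (rotation vector, rad) and "tvec" (3), from world to camera coordinates, as OpenCV has them. Camera axes: x right, y down, z forward; pixel columns grow to the right and rows downward; lengths in m; the calibration is good to about 2 mm. A picture is of the moment at which its call begins. There is no depth.
- env.close_job(): hands the job in, once; it reports no verdict.
The state is a dict: "time_s": time; "q": joint angles; "qvel": joint speeds; "joint_efforts": joint torques, N m; "position": TCP position; "tool_rot": TCP orientation; "ft_force": force on the tool from outside, world axes, zero at the start; "wrist_torque": the same for the moment, N m; "grip_width": finger opening in m.
Only numpy, scipy, OpenCV 4.12 (cv2) and the standard library are available. Lean on these libraries where they do the work, as an engineer would, in place of code of your own. Each camera call takes 0.05 s, during which the arm holds its last target.

## Working session

There is one attempt and no reset: what is moved stays moved. The work goes in short steps, Python scripts to look and compute and a tool call to move; the robot and the scene stay as the last step left them, time stands still between calls to the robot, and variables do not carry over. Pictures are saved under pics/ and viewed, and the job is handed in when it is done.

Besides the shell and the picture viewer there is one more tool, called after ">>>" as name(argument=value, ...), one argument or row to a line, values as JSON. carry_out: Moves the arm, as the interface text tells. Its arguments: {"type":"object","properties":{"targets":{"type":"array"},"squeeze":{"type":"number"}},"required":["targets"]}

```bash
mkdir -p pics; cat > h.py <<'E'
import numpy as np, cv2
from rig import env, get_image
def shot(cam,fn):
    d=get_image(cam); cv2.imwrite('pics/'+fn,d['img'][:,:,::-1]); return d
def cal(d):
    R=cv2.Rodrigues(np.array(d['rvec'],float))[0]; t=np.array(d['tvec'],float).ravel()
    K=np.array([[d['fx'],0,d['cx']],[0,d['fy'],d['cy']],[0,0,1]]); return K,R,t
def at_z(d,u,v,z):
    K,R,t=cal(d); c=-R.T@t; r=R.T@np.linalg.inv(K)@np.array([u,v,1.]); return c+r*(z-c[2])/r[2]
def proj(d,p):
    K,R,t=cal(d); x=K@(R@np.array(p,float)+t); return x[:2]/x[2]
E
python3 - <<'E'
from h import *
for c in('top','side'):
    d=shot(c,c+'0.png'); K,R,t=cal(d); print(c,(-R.T@t).round(3),R.round(2).tolist(),d['fx'])
o=env.observe(); print({k:np.round(v,3).tolist() for k,v in o.items()}, env.tip_reach)
E
```

```text
top [ 0.464 -0.115  1.186] [[0.0, -1.0, -0.02], [-0.99, -0.0, -0.15], [0.15, 0.02, -0.99]] 424.3328016676838
side [ 0.129 -0.586  0.609] [[0.7, -0.72, -0.02], [-0.43, -0.39, -0.81], [0.58, 0.58, -0.58]] 361.8168696661597
{'time_s': 0.1, 'q': [53.152, 21.837, 74.379, -0.002, 83.859, -12.335], 'qvel': [-0.053, -0.087, -0.119, -0.011, -0.04, -0.086], 'joint_efforts': [0.005, -44.921, -23.166, -0.0, 0.004, -0.0], 'position': [0.228, 0.5, 0.213], 'tool_rot': [[0.91, -0.001, 0.415], [-0.415, -0.001, 0.91], [-0.0, -1.0, -0.001]], 'ft_force': [0.758, -0.413, -0.313], 'wrist_torque': [-0.039, 0.01, -0.001], 'grip_width': 0.086} 0.022
```

View pics/top0.png

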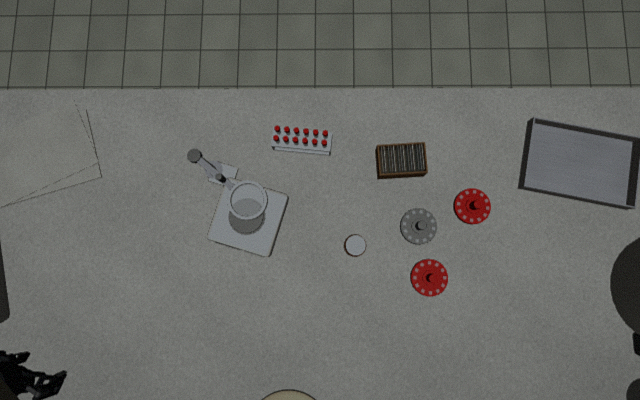

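View pics/side0.png

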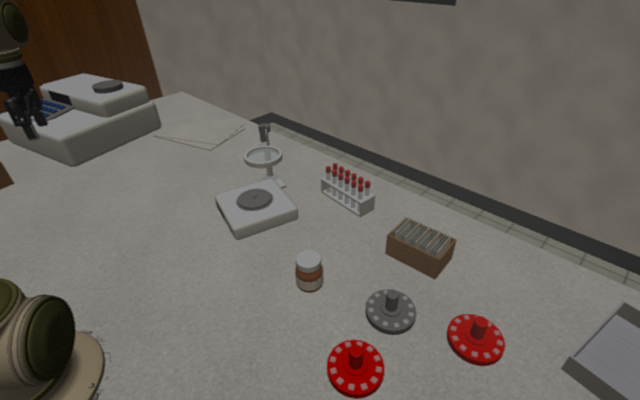

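```bash
python3 - <<'E'
import cv2
a=cv2.imread('pics/top0.png'); cv2.imwrite('pics/t1.png',cv2.resize(cv2.convertScaleAbs(a[135:270,170:310],alpha=1.4),None,fx=5.5,fy=4.4*1.25/1.25+1.1-1.1,interpolation=cv2.INTER_CUBIC) if 0 else cv2.resize(cv2.convertScaleAbs(a[140:260,170:310],alpha=1.3),None,fx=5,fy=5,interpolation=cv2.INTER_CUBIC))
cv2.imwrite('pics/t2.png',cv2.resize(cv2.convertScaleAbs(a[180:300,340:500],alpha=1.3),None,fx=5,fy=5,interpolation=cv2.INTER_CUBIC))
a=cv2.imread('pics/side0.png'); cv2.imwrite('pics/s1.png',cv2.resize(cv2.convertScaleAbs(a[115:240,200:320],alpha=1.3),None,fx=4.8,fy=4.8,interpolation=cv2.INTER_CUBIC))
E
```

```text
(no output)
```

View pics/t1.png

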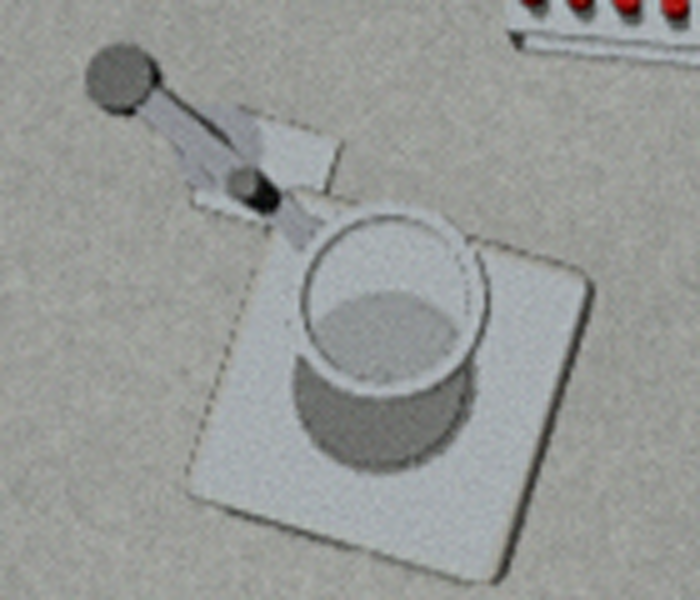

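View pics/t2.png

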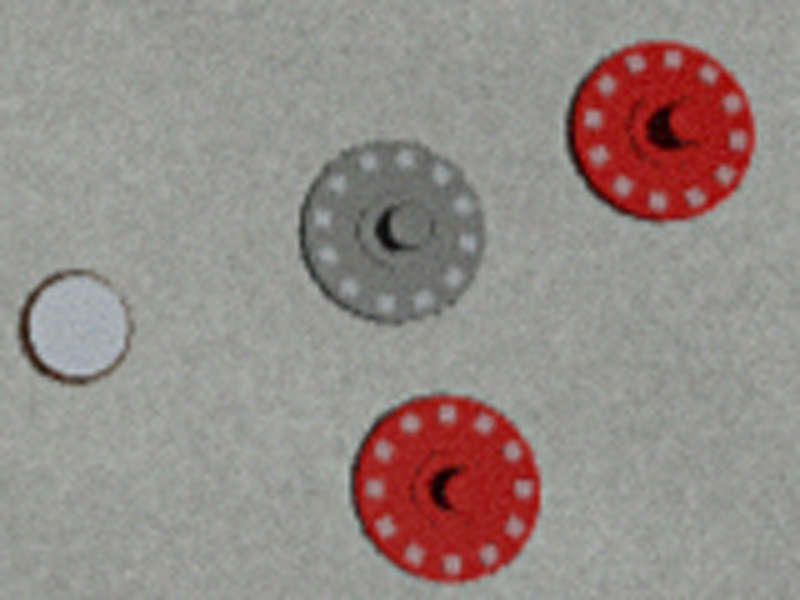

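View pics/s1.png

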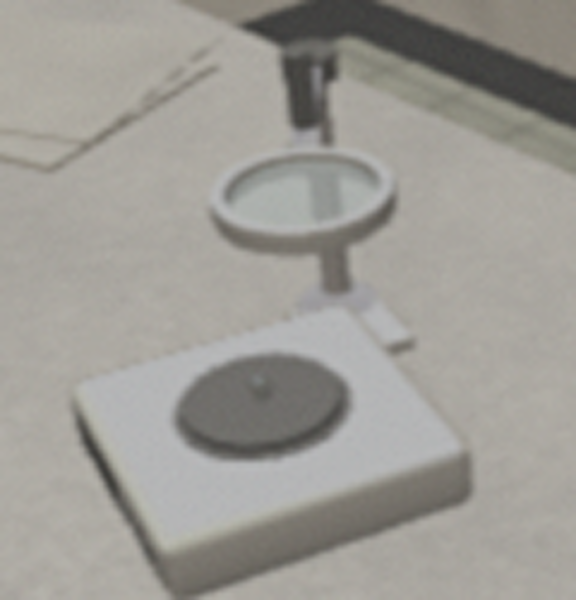

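```bash
python3 - <<'E'
from h import *
T=get_image('top');S=get_image('side')
def tri(a,b):
    P=[]
    for d in(T,S):
        K,R,t=cal(d); P.append(K@np.c_[R,t])
    X=cv2.triangulatePoints(P[0],P[1],np.array(a,float).reshape(2,1),np.array(b,float).reshape(2,1)); return (X[:3]/X[3]).ravel().round(4)
lens=at_z(T,249,200,.178); print('lens',lens.round(4), proj(S,lens))
print('lens side',at_z(S,263.1,156.3,.180).round(4))
kn=at_z(T,218.8,176.8,.228); print('knob top',kn.round(4),proj(S,kn), 'dist lens',np.hypot(*(kn-lens)[:2]))
print('pin side',at_z(S,254.2,193.8,.065).round(4))
# plate centre from top : ellipse
print('plate top',at_z(T,246.2,216,.053).round(4))
for z in(.178,.2,.23): print('disc',z,at_z(T,194.4,155.2,z).round(4),proj(S,at_z(T,194.4,155.2,z)))
for z in(.0,.1,.178,.183): print('postside',z,at_z(S,200+335/4.8,115+290/4.8,z).round(4))
print('rotor knob', at_z(T,340+408/5,180+227/5,.060).round(4), 'disc', at_z(T,340+393/5,180+231/5,.012).round(4))
print('jar',at_z(T,355.4,245.4,.075).round(3))
for q in [(272,137),(333,137),(330,155)]: print('rack',at_z(T,*q,.05).round(3))
for q in [(376,147),(425,142),(427,173)]: print('box',at_z(T,*q,.072).round(3))
# reader corners at z=.045
for q in [(285/5,190/5),(590/5,275/5),(490/5,580/5),(190/5,495/5)]: print('rd',at_z(T,170+q[0],140+q[1],.045).round(3))
E
```

```text
lens [0.5947 0.0871 0.178 ] [263.06570805 156.14596114]
lens side [0.5921 0.0833 0.18  ]
knob top [0.6421 0.1487 0.228 ] [260.49694255 125.00724833] dist lens 0.07765127320603368
pin side [0.5685 0.1132 0.065 ]
plate top [0.5676 0.1184 0.053 ]
disc 0.178 [0.7051 0.2247 0.178 ] [263.67551328 127.35919381]
disc 0.2 [0.6998 0.2173 0.2   ] [262.93786112 121.44349961]
disc 0.23 [0.6927 0.2072 0.23  ] [261.88439211 112.9950724 ]
postside 0.0 [0.72   0.2448 0.    ]
postside 0.1 [0.623  0.1084 0.1   ]
postside 0.178 [0.5473 0.002  0.178 ]
postside 0.183 [ 0.5425 -0.0048  0.183 ]
rotor knob [ 0.5433 -0.3489  0.06  ] disc [ 0.5445 -0.3506  0.012 ]
jar [ 0.49  -0.173  0.075]
rack [0.787 0.054 0.05 ]
rack [ 0.787 -0.115  0.05 ]
rack [ 0.736 -0.106  0.05 ]
box [ 0.753 -0.23   0.072]
box [ 0.767 -0.362  0.072]
box [ 0.682 -0.365  0.072]
rd [0.673 0.176 0.045]
rd [0.626 0.008 0.045]
rd [0.462 0.058 0.045]
rd [0.506 0.221 0.045]
```

>>> carry_out(
  targets=[
    [[0,0,0,40,0,0,0],[0,30,-25,80,0,0,5],[0,60,-50,90,0,0,10],[0,90,-76,90,0,0,16],[0,120,-102,90,0,0,22],[0,150,-127,90,0,0,28],[0,180,-153,90,0,0,34],[0,210,-178,90,0,0,40],[0,240,-204,90,0,0,46],[0,270,-229,90,0,0,52],[0,300,-254,90,0,0,58],[0,330,-280,90,0,0,64],[0,360,-305,90,0,0,70],[0,385,-327,90,0,0,75],[0,405,-343,90,0,0,77],[0,414,-351,90,0,0,77],[0,414,-351,90,0,0,77],[0,414,-351,90,0,0,77]],
  ],
)

```text
time_s: 1.7
position: [0.6421, 0.1493, 0.3031]
tool_rot: [[0.61, -0.001, -0.793], [0.793, 0.0, 0.61], [-0.001, -1.0, 0.001]]
ft_force: [-0.3, -0.3, 0.5]
grip_width: 0.0855
```

```bash
python3 - <<'E'
from h import *
o=env.observe(); print({k:np.round(v,3).tolist() for k,v in o.items()})
T=shot('top','a.png');S=shot('side','b.png')
a=T['img'][120:260,150:320][:,:,::-1];b=S['img'][60:220,180:340][:,:,::-1]
cv2.imwrite('pics/ab.png',np.hstack([cv2.resize(a,(400,330),interpolation=2),cv2.resize(b,(330,330),interpolation=2)]))
p=o['position'];print(proj(T,p),proj(S,p))
E
```

```text
{'time_s': 1.7, 'q': [2.818, 31.855, 43.05, 0.012, 105.158, -139.614], 'qvel': [1.565, -1.629, 0.699, 0.108, -0.126, 0.116], 'joint_efforts': [-1.839, -54.304, -25.263, -0.088, -0.024, -0.064], 'position': [0.642, 0.149, 0.303], 'tool_rot': [[0.61, -0.001, -0.793], [0.793, 0.0, 0.61], [-0.001, -1.0, 0.001]], 'ft_force': [-0.324, -0.287, 0.454], 'wrist_torque': [-0.075, -0.042, -0.005], 'grip_width': 0.086}
[209.14524687 170.31628342] [256.69571022  96.58880224]
```

View pics/ab.png

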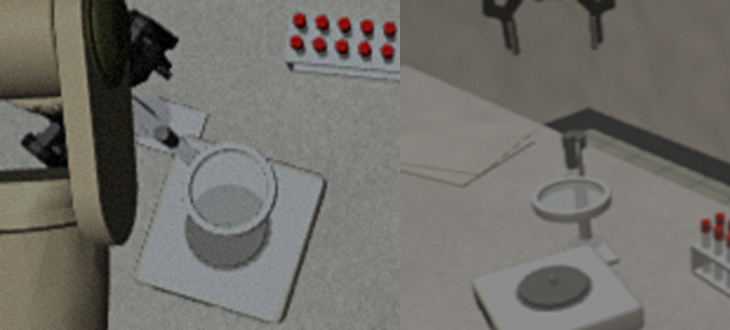

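```bash
python3 - <<'E'
from h import *
S=get_image('side');im=S['img'][40:240,150:350][:,:,::-1].copy()
im=cv2.resize(cv2.convertScaleAbs(im,alpha=1.4),(600,600),interpolation=2)
o=env.observe();p=np.array(o['position'])
kn=np.array([.6421,.1487,.228])
for q,c in((p,(0,0,255)),(p-[0,0,.022],(0,255,255)),(kn,(0,255,0)),(kn-[0,0,.045],(0,255,0)),(np.array([.7,.224,.178]),(255,0,0))):
    x=(proj(S,q)-[150,40])*3; cv2.circle(im,tuple(int(v) for v in x),3,c,-1)
cv2.imwrite('pics/c.png',im)
E
```

```text
(no output)
```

View pics/c.png

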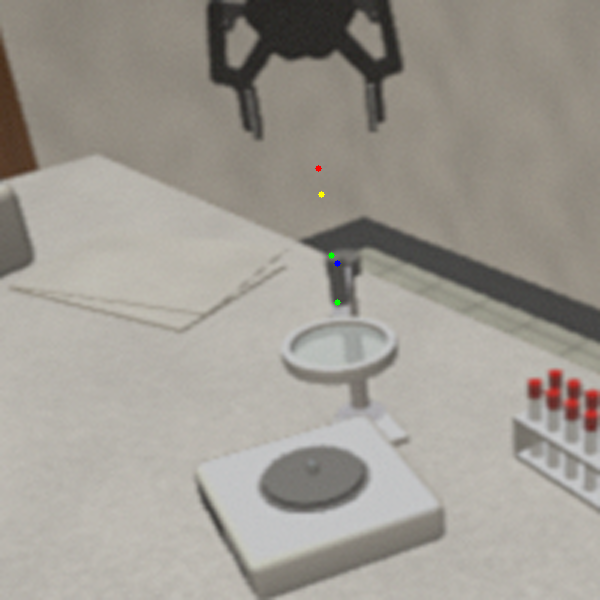

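```bash
python3 - <<'E'
from h import *
T=get_image('top');S=get_image('side')
o=env.observe();p=np.array(o['position']);print(p,o['time_s'])
tip=np.array([150+318/3,40+135/3])
for z in(.27,.29,.31,.33,.35,.37,.40): 
    print(z,at_z(S,*tip,z).round(3),at_z(T,191,163,z).round(3))
im=T['img'][100:240,120:280][:,:,::-1].copy()
im=cv2.resize(cv2.convertScaleAbs(im,alpha=1.6),(800,700)[:2] if 0 else (680,595),interpolation=2)
for q,c in((p,(0,0,255)),(p-[0,0,.022],(0,255,255)),(np.array([.6421,.1487,.228]),(0,255,0))):
    x=(proj(T,q)-[120,100])*4.25; cv2.circle(im,tuple(int(v) for v in x),3,c,-1)
cv2.imwrite('pics/d.png',im)
a=cv2.imread('pics/side0.png');im=cv2.resize(a[40:200,0:200],(750,600),interpolation=2)
for q,c in(([.228,.5,.213],(0,0,255)),([.228,.5,.191],(0,255,255))):
    x=(proj(S,q)-[0,40])*3.75; print(x);cv2.circle(im,tuple(int(v) for v in x),3,c,-1)
cv2.imwrite('pics/e.png',im)
E
```

```text
[0.64148361 0.15036453 0.30430845] 1.95
0.27 [0.758 0.311 0.27 ] [0.665 0.2   0.27 ]
0.29 [0.721 0.259 0.29 ] [0.661 0.194 0.29 ]
0.31 [0.684 0.206 0.31 ] [0.657 0.187 0.31 ]
0.33 [0.647 0.153 0.33 ] [0.652 0.18  0.33 ]
0.35 [0.61 0.1  0.35] [0.648 0.173 0.35 ]
0.37 [0.573 0.047 0.37 ] [0.643 0.166 0.37 ]
0.4 [ 0.517 -0.033  0.4  ] [0.637 0.156 0.4  ]
[166.62007497 387.28664075]
[181.68217188 416.53693487]
```

View pics/d.png

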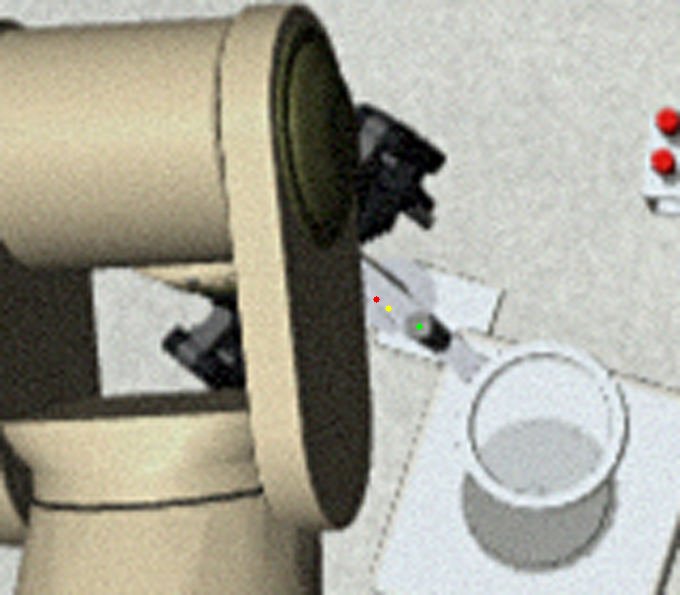

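View pics/e.png

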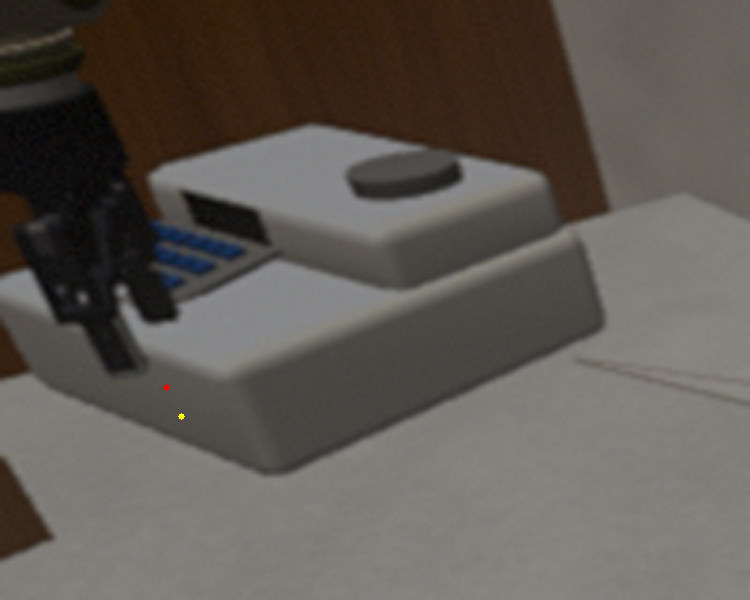

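>>> carry_out(
  targets=[
    [[0.75,0,0,0,0,0,0],[0.75,0,0,0,0,0,0],[0.75,0,0,0,0,0,0],[0.75,0,0,0,0,0,0],[0.75,0,0,0,0,0,0],[0.75,0,0,0,0,0,0],[0.75,0,0,0,0,0,0],[0.75,0,0,0,0,0,0]],
  ],
)

```text
time_s: 2.62
position: [0.6422, 0.1494, 0.3037]
tool_rot: [[0.609, -0.0, -0.793], [0.793, 0.0, 0.609], [0.0, -1.0, 0.0]]
ft_force: [0.7, -0.4, 0.4]
grip_width: 0.0216
```

```bash
cat >> h.py <<'E'
def ov(cam,fn,u0,v0,w,h,s,pts=(),alpha=1.4):
    d=get_image(cam); im=d['img'][v0:v0+h,u0:u0+w][:,:,::-1]
    im=cv2.resize(cv2.convertScaleAbs(im,alpha=alpha),(int(w*s),int(h*s)),interpolation=2)
    cs=[(0,0,255),(0,255,255),(0,255,0),(255,0,0),(255,0,255)]
    for i,q in enumerate(pts):
        x=(proj(d,q)-[u0,v0])*s; cv2.circle(im,tuple(int(round(k)) for k in x),2,cs[i%5],-1)
    cv2.imwrite('pics/'+fn,im); return d
E
python3 - <<'E'
from h import *
p=np.array(env.observe()['position']);print(p)
ov('side','f.png',180,20,160,150,4,[p,p-[0,0,.022]])
E
```

```text
[0.6421873  0.14939305 0.30371841]
```

View pics/f.png

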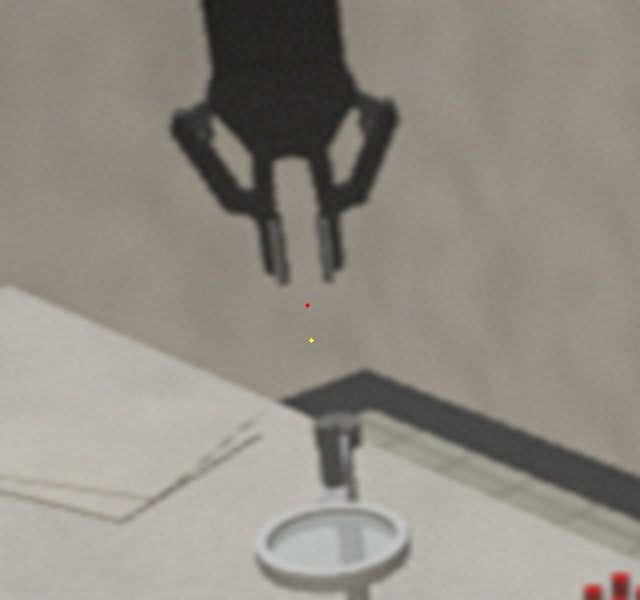

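```bash
python3 - <<'E'
from h import *
p=np.array(env.observe()['position']);print(p)
d=ov('top','g.png',140,90,150,130,5,[p,p-[0,0,.022],p+[0,0,.036],p+[0,0,.1]],1.8)
print(proj(d,[0,0,0]))
ov('side','g2.png',0,0,640,400,1.25,[[0,0,0],p],1.3)
E
```

```text
[0.64219605 0.14939276 0.30369265]
[288.67269695 434.84866823]
```

View pics/g.png

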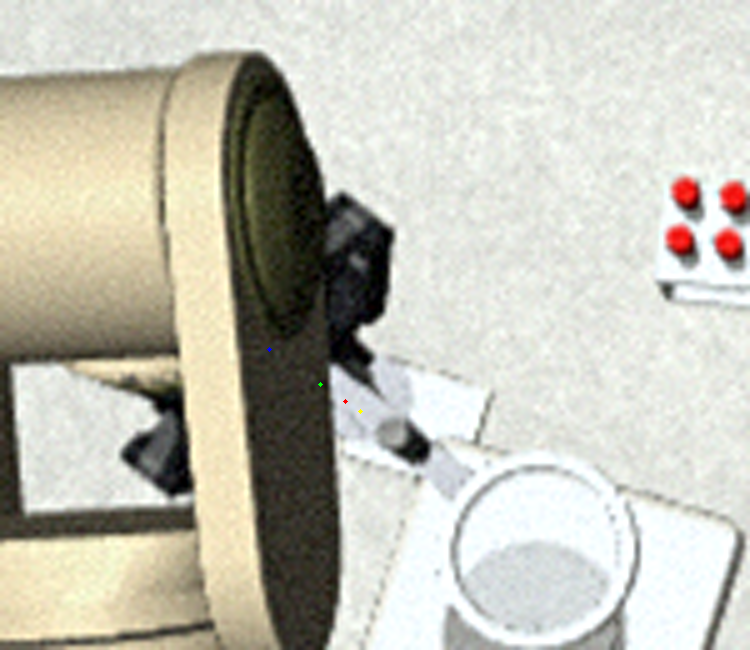

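View pics/g2.png

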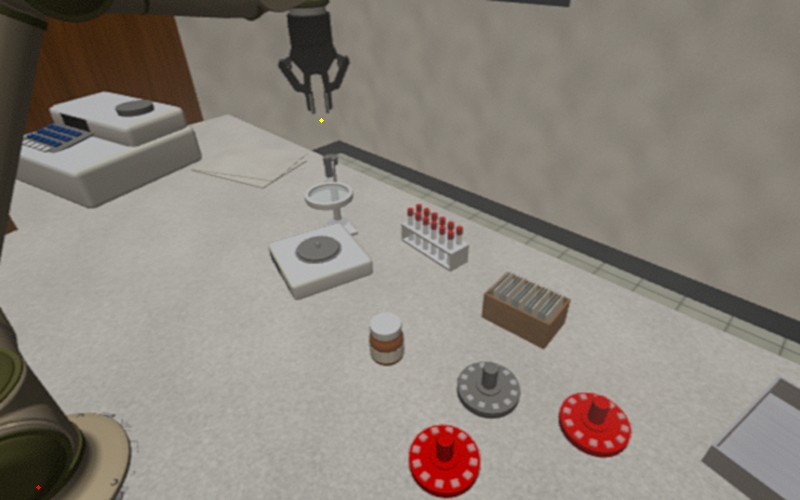

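>>> carry_out(
  targets=[
    [[0,0,0,0,0,0,0],[0,0,0,0,0,0,0],[0,0,0,0,0,0,0],[0,0,0,0,0,0,0],[0,0,0,0,0,0,0],[0,0,0,0,0,0,0],[0,0,0,-20,0,0,0],[0,0,0,-40,0,0,0],[0,0,0,-60,0,0,0],[0,0,0,-75,0,0,0],[0,0,0,-85,0,0,0],[0,0,0,-85,0,0,0]],
  ],
)

```text
time_s: 3.77
position: [0.6415, 0.1494, 0.2165]
tool_rot: [[0.609, -0.004, -0.793], [0.793, -0.0, 0.609], [-0.003, -1.0, 0.003]]
ft_force: [-0.3, -0.4, 0.3]
grip_width: 0.0854
```

```bash
python3 - <<'E'
from h import *
p=np.array(env.observe()['position']);print(p)
ov('side','i.png',190,50,150,120,5,[p,p-[0,0,.022],[.6421,.1487,.228],[.6421,.1487,.183]])
ov('top','i2.png',150,100,150,120,5,[p,p-[0,0,.022],[.6421,.1487,.228]])
E
```

```text
[0.64148486 0.14937224 0.21654386]
```

View pics/i.png

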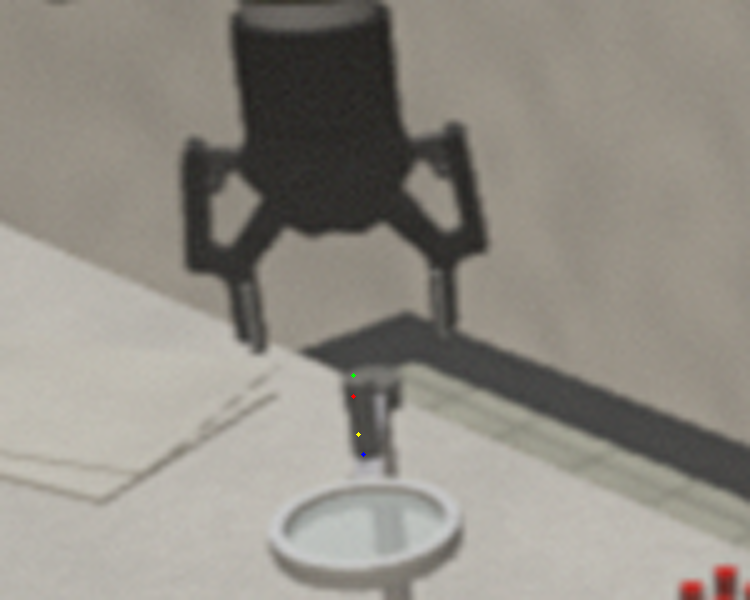

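View pics/i2.png

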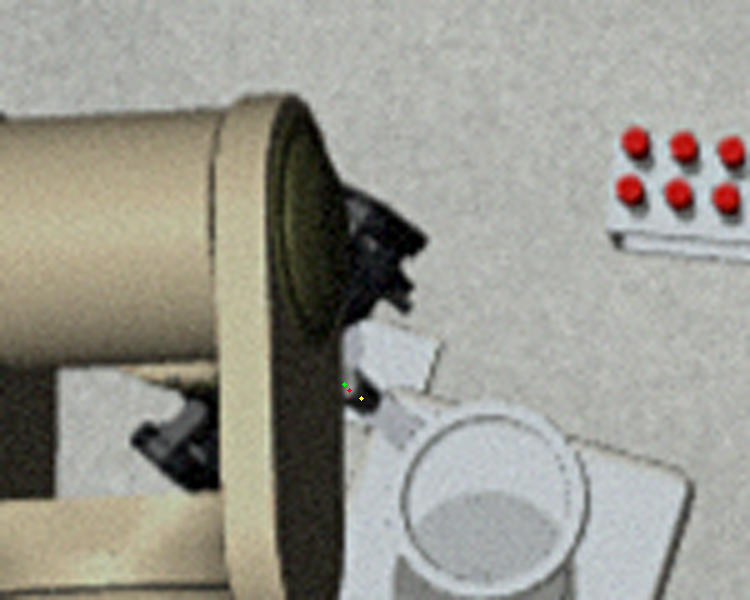

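```bash
python3 - <<'E'
from h import *
T=get_image('top');S=get_image('side')
def tri(a,b):
    P=[]
    for d in(T,S):
        K,R,t=cal(d); P.append(K@np.c_[R,t])
    X=cv2.triangulatePoints(P[0],P[1],np.array(a,float).reshape(2,1),np.array(b,float).reshape(2,1)); X=(X[:3]/X[3]).ravel(); print(X.round(4),proj(T,X)-a,proj(S,X)-b)
tri((231,160),(279.4,116)) # right tip
# right outer knuckle: top (235,148) ; side (281,75)/(287,99)
tri((235,148),(287,99)); tri((235,148),(281,75.5))
tri((150+137/5,100+440/5),(190+190/5,50+145/5))
p=np.array(env.observe()['position']); zz=np.array(env.observe()['tool_rot'])[:,2]; print(p,p+zz*.0427,p-zz*.0427)
E
```

```text
[0.6779 0.1155 0.2503] [ 0.42730427 -0.55292104] [-0.83932626  0.10711058]
[0.6937 0.0971 0.2951] [ 0.24587651 -0.30698006] [-0.46547901  0.06265652]
[0.6747 0.0832 0.3602] [-0.58917251  0.74594491] [ 1.11296333 -0.15883667]
[0.598  0.1984 0.3468] [ 0.32575699 -0.50573028] [-0.67978899  0.0722529 ]
[0.64262859 0.1494444  0.22008176] [0.60875653 0.17544379 0.22000785] [0.67650065 0.12344501 0.22015566]
```

>>> carry_out(
  targets=[
    [[0,0,0,-10,0,0,0],[0,0,0,-20,0,0,0],[0,0,0,-30,0,0,0],[0,0,0,-34,0,0,0],[0,0,0,-34,0,0,0],[0,0,0,-34,0,0,0]],
  ],
)

```text
time_s: 4.47
position: [0.6421, 0.1494, 0.1845]
tool_rot: [[0.609, -0.001, -0.793], [0.793, -0.0, 0.609], [-0.0, -1.0, 0.0]]
ft_force: [-0.5, -0.1, 1.1]
grip_width: 0.0852
```

```bash
python3 - <<'E'
from h import *
p=np.array(env.observe()['position']);print(p)
ov('side','j.png',190,50,150,120,5,[p,p-[0,0,.022],[.6421,.1487,.228],[.6421,.1487,.183]])
E
```

```text
[0.64214188 0.14943089 0.18445082]
```

View pics/j.png

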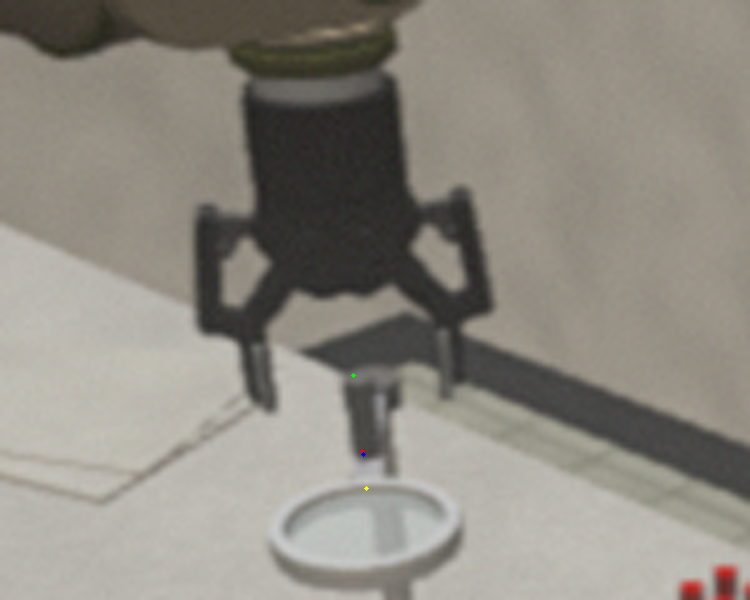

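>>> carry_out(
  targets=[
    [[0,0,0,-6,0,0,0],[0.5,0,0,-6,0,0,0],[1,0,0,-6,0,0,0],[1,0,0,-6,0,0,0],[1,0,0,-6,0,0,0],[1,0,0,-6,0,0,0],[1,0,0,-6,0,0,0],[1,0,0,-6,0,0,0],[1,0,0,-6,0,0,0],[1,0,0,-6,0,0,0],[1,0,0,-6,0,0,0]],
  ],
  squeeze=40,
)

```text
time_s: 5.43
position: [0.6423, 0.1494, 0.179]
tool_rot: [[0.609, 0.001, -0.793], [0.793, -0.0, 0.609], [0.0, -1.0, -0.001]]
ft_force: [0.4, -1.1, 3.1]
grip_width: 0.0147
```

```bash
python3 - <<'E'
from h import *
o=env.observe();p=np.array(o['position']);print(p,o['wrist_torque'])
ov('side','k.png',190,50,150,120,5)
E
```

```text
[0.642334   0.14935906 0.17901324] [-0.11967299 -0.03233263 -0.08733979]
```

View pics/k.png

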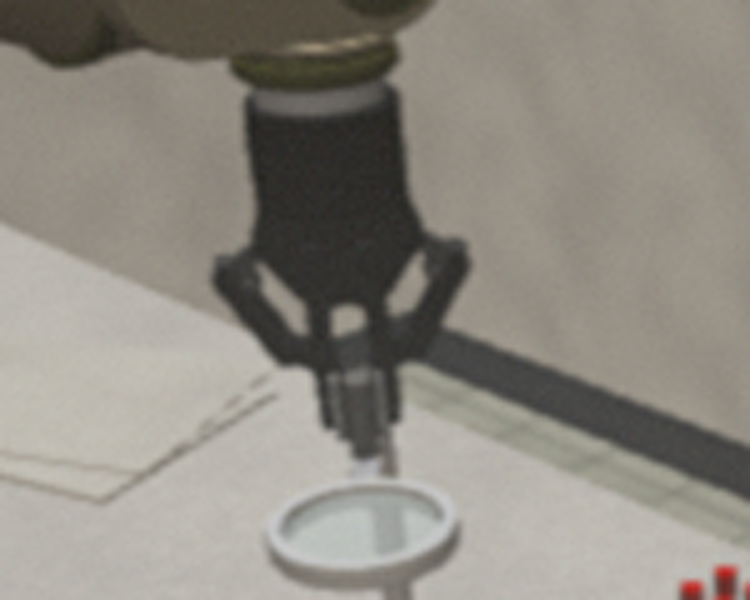

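```bash
python3 - <<'E'
import numpy as np
C=np.array([.700,.224]);k=np.array([.6423,.1494])
r=k-C
for t in range(4,97,4):
    a=np.radians(-t);R=np.array([[np.cos(a),-np.sin(a)],[np.sin(a),np.cos(a)]])
    print(t,((C+R@r-k)*1000).round(1))
E
```

```text
4 [-5.1  4.2]
8 [-9.8  8.8]
12 [-14.2  13.6]
16 [-18.3  18.8]
20 [-22.   24.2]
24 [-25.4  29.9]
28 [-28.3  35.8]
32 [-30.8  41.9]
36 [-32.8  48.2]
40 [-34.5  54.5]
44 [-35.6  61. ]
48 [-36.3  67.6]
52 [-36.6  74.1]
56 [-36.4  80.7]
60 [-35.8  87.3]
64 [-34.6  93.8]
68 [-33.1 100.2]
72 [-31.1 106.4]
76 [-28.6 112.5]
80 [-25.8 118.5]
84 [-22.5 124.2]
88 [-18.9 129.7]
92 [-14.8 134.9]
96 [-10.5 139.8]
```

>>> carry_out(
  targets=[
    [[1,-5,4,0,0,0,-4],[1,-10,9,0,0,0,-8],[1,-14,14,0,0,0,-12],[1,-18,19,0,0,0,-16],[1,-22,24,0,0,0,-20],[1,-25,30,0,0,0,-24],[1,-28,36,0,0,0,-28],[1,-31,42,0,0,0,-32],[1,-33,48,0,0,0,-36],[1,-34,54,0,0,0,-40],[1,-36,61,0,0,0,-44],[1,-36,61,0,0,0,-44]],
  ],
)

```text
time_s: 6.48
position: [0.6085, 0.2118, 0.1791]
tool_rot: [[0.989, 0.007, -0.145], [0.145, 0.002, 0.989], [0.007, -1.0, 0.001]]
ft_force: [12.8, 4.7, -1.1]
grip_width: 0.015
```

```bash
python3 - <<'E'
from h import *
o=env.observe();p=np.array(o['position']);print(p,o['wrist_torque'],o['q'])
ov('side','l.png',150,20,190,180,3.2)
E
```

```text
[0.6085077  0.21183284 0.17905366] [ 0.6374438  -1.85742743  0.03742396] [ 8.66831481e+00  3.25847954e+01  6.16312644e+01  4.22999463e-02
  8.53775812e+01 -8.96634660e+01]
```

View pics/l.png

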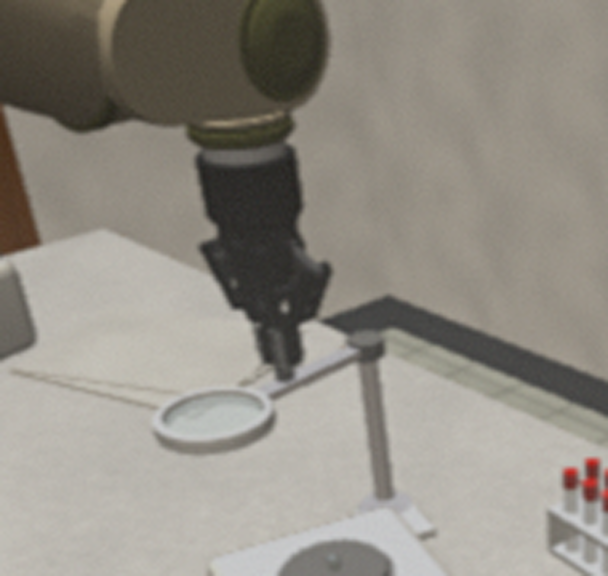

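>>> carry_out(
  targets=[
    [[1,1,7,0,0,0,-4],[1,2,13,0,0,0,-8],[1,3,20,0,0,0,-12],[1,4,26,0,0,0,-16],[1,5,33,0,0,0,-20],[1,7,39,0,0,0,-24],[1,8,45,0,0,0,-28],[1,11,51,0,0,0,-32],[1,13,57,0,0,0,-36],[1,17,63,0,0,0,-40],[1,20,69,0,0,0,-44],[1,24,74,0,0,0,-48],[1,26,76,0,0,0,-50],[1,26,76,0,0,0,-50]],
  ],
)

```text
time_s: 7.7
position: [0.6327, 0.2875, 0.179]
tool_rot: [[0.749, 0.002, 0.663], [-0.663, 0.001, 0.749], [0.0, -1.0, 0.002]]
ft_force: [3.6, 4.7, 2.6]
grip_width: 0.015
```

```bash
python3 - <<'E'
from h import *
o=env.observe();p=np.array(o['position']);print(p,o['wrist_torque'],o['q'])
T=ov('top','m.png',120,100,200,170,4)
ov('side','m2.png',150,20,190,180,3.2)
E
```

```text
[0.6326793  0.2874669  0.17902946] [ 0.59115046 -0.43997616  0.21226048] [ 1.46783135e+01  3.81976897e+01  5.09984538e+01  5.60907902e-02
  9.06930288e+01 -3.38106822e+01]
```

View pics/m.png

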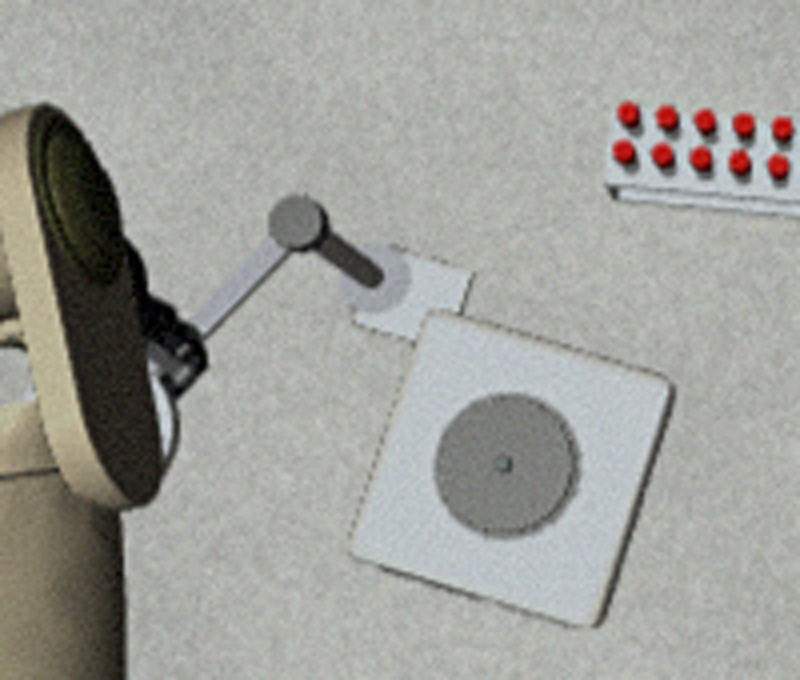

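View pics/m2.png

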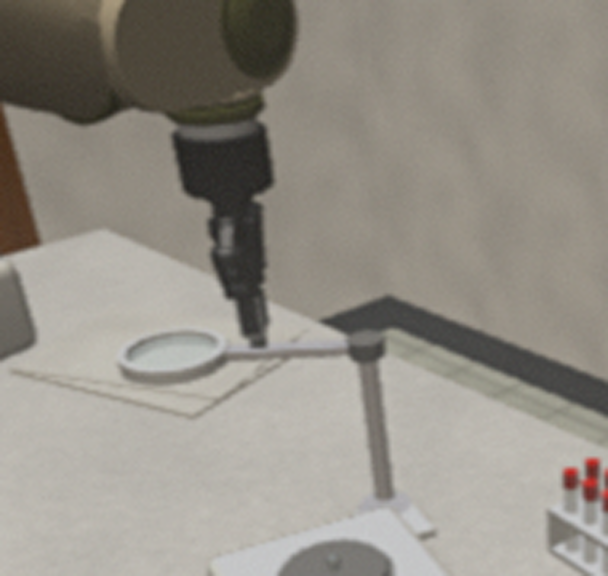

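>>> carry_out(
  targets=[
    [[0,0,0,0,0,0,0],[0,0,0,0,0,0,0],[0,0,0,0,0,0,0],[0,0,0,0,0,0,0],[0,0,0,0,0,0,0],[0,0,0,0,0,0,0],[0,0,0,0,0,0,0],[0,0,0,20,0,0,0],[0,0,0,45,0,0,0],[0,0,0,70,0,0,0],[0,0,0,90,0,0,0],[0,0,0,100,0,0,0]],
  ],
)

```text
time_s: 8.8
position: [0.6325, 0.2865, 0.282]
tool_rot: [[0.749, 0.004, 0.663], [-0.663, 0.001, 0.749], [0.003, -1.0, 0.004]]
ft_force: [-0.1, 0.1, -0.1]
grip_width: 0.0857
```

>>> carry_out(
  targets=[
    [[0,-3,-20,0,0,0,0],[0,-8,-55,0,0,0,0],[0,-13,-92,0,0,0,0],[0,-18,-130,0,0,0,0],[0,-23,-168,0,0,0,0],[0,-28,-206,0,0,0,0],[0,-34,-244,0,0,0,0],[0,-40,-282,0,0,0,0],[0,-45,-320,0,0,0,0],[0,-50,-358,0,0,0,0],[0,-55,-396,0,0,0,0],[0,-60,-434,0,0,0,0],[0,-66,-472,0,0,0,0],[0,-71,-510,0,0,0,0],[0,-77,-548,0,0,0,0],[0,-82,-586,0,0,0,0],[0,-87,-618,-10,0,0,0],[0,-89,-632,-20,0,0,0],[0,-89,-636,-30,0,0,0],[0,-89,-636,-40,0,0,0]],
  ],
)

```text
time_s: 10.47
position: [0.5431, -0.3496, 0.2374]
tool_rot: [[0.748, -0.0, 0.663], [-0.663, 0.001, 0.748], [-0.001, -1.0, 0.0]]
ft_force: [1.4, 1.0, -0.6]
grip_width: 0.0854
```

```bash
python3 - <<'E'
from h import *
o=env.observe();p=np.array(o['position']);print(p,o['tool_rot'].tolist() if hasattr(o['tool_rot'],'tolist') else o['tool_rot'],o['q'],o['time_s'])
tr=p+[0,0,.042]
T=ov('top','n.png',150,120,200,150,4)
ov('side','n2.png',300,150,200,190,3.2,[tr-[0,0,.022],[.5433,-.3489,.06],[.5433,-.3489,.02]])
ov('side','n3.png',190,80,150,150,4)
E
```

```text
[ 0.54308564 -0.34961844  0.2374189 ] [[0.7482951866445946, -0.0004930705542327401, 0.6633657140114795], [-0.6633652352931115, 0.0008565215895128696, 0.7482952832774518], [-0.0009371494258487507, -0.9999995116259786, 0.00031384511846498976]] [-4.32606014e+01  3.11688785e+01  5.46498798e+01  1.64226695e-02
  9.42354471e+01 -9.17023329e+01] 10.4667
```

View pics/n.png

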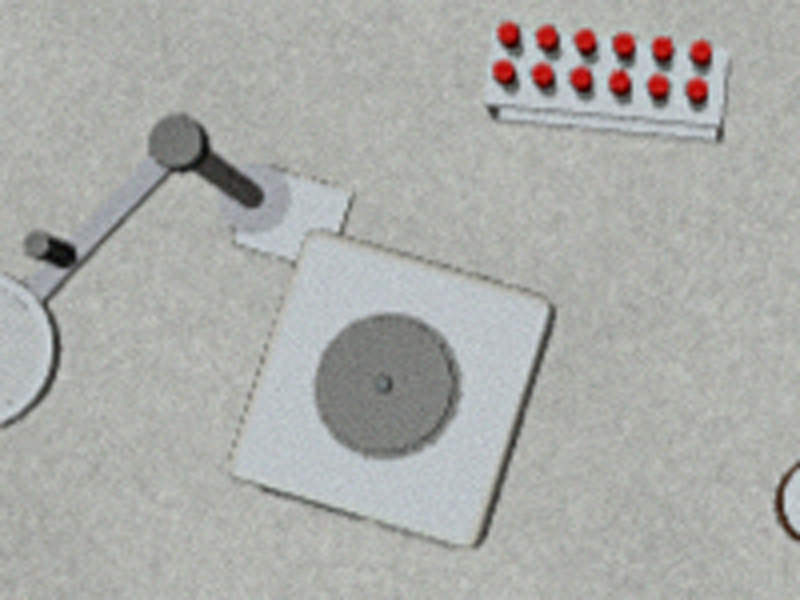

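View pics/n2.png

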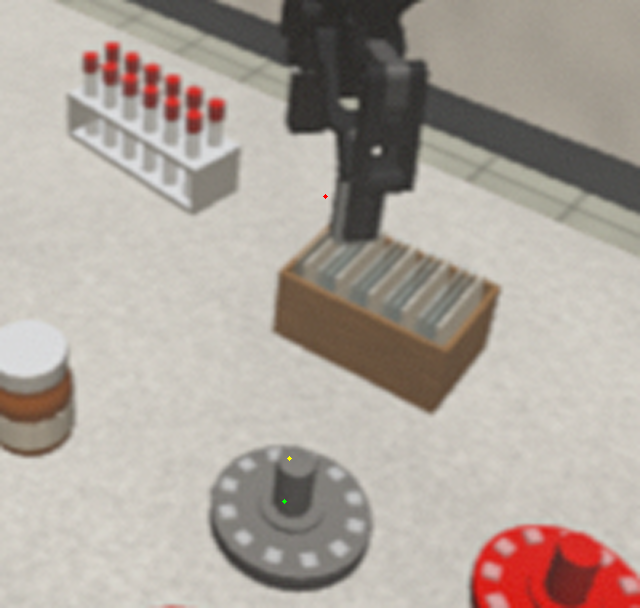

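View pics/n3.png

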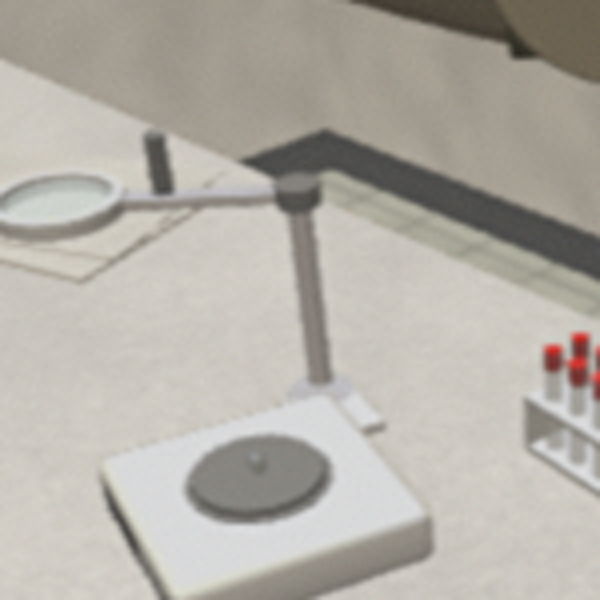

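```bash
python3 - <<'E'
from h import *
T=get_image('top');S=get_image('side')
np.save('T0.npy',T['img']);np.save('S0.npy',S['img'])
# plate segmentation
def seg(d,seed,r,lo,hi):
    g=cv2.GaussianBlur(cv2.cvtColor(d['img'],cv2.COLOR_RGB2GRAY),(3,3),0)
    m=np.zeros_like(g); cv2.circle(m,tuple(int(x) for x in seed),r,255,-1)
    b=((g>lo)&(g<hi)).astype(np.uint8)*255&m
    b=cv2.morphologyEx(b,cv2.MORPH_CLOSE,np.ones((5,5),np.uint8))
    cs,_=cv2.findContours(b,cv2.RETR_EXTERNAL,cv2.CHAIN_APPROX_NONE)
    c=max(cs,key=cv2.contourArea); c=cv2.convexHull(c); return cv2.fitEllipse(c)
for n,d,s,r in(('T',T,(246,216),26),('S',S,(254.5,199.5),28)):
    g=cv2.cvtColor(d['img'],cv2.COLOR_RGB2GRAY); print(n,g[int(s[1])+4,int(s[0])-10:int(s[0])+11].tolist())
    g=g.astype(int);print(g[int(s[1])-28:int(s[1])+28:3,int(s[0])].tolist())
E
```

```text
T [93, 90, 88, 87, 94, 92, 87, 85, 87, 91, 89, 93, 85, 89, 95, 95, 90, 88, 90, 88, 89]
[136, 137, 141, 141, 88, 88, 89, 85, 90, 80, 75, 87, 90, 98, 84, 86, 137, 137, 138]
S [95, 96, 96, 95, 95, 95, 94, 94, 94, 95, 94, 94, 96, 96, 94, 95, 96, 96, 95, 94, 93]
[141, 140, 142, 143, 149, 155, 105, 95, 91, 86, 95, 95, 77, 103, 154, 155, 155, 146, 104]
```

```bash
python3 - <<'E'
from h import *
from scipy.optimize import least_squares
T=get_image('top');S=get_image('side')
def edgefit(d,c0,z,r,sel=None,polar=+1):
    """fit circle (x,y) at height z, radius r, by max radial gradient along projected normal"""
    g=cv2.GaussianBlur(cv2.cvtColor(d['img'],cv2.COLOR_RGB2GRAY).astype(np.float32),(0,0),.7)
    c=np.array(c0,float); 
    for it in range(8):
        th=np.linspace(0,2*np.pi,120,endpoint=False)
        A=[];b=[]
        for t in th:
            if sel and not sel(t): continue
            n=np.array([np.cos(t),np.sin(t)])
            ss=np.linspace(-.012,.012,49) if it<3 else np.linspace(-.006,.006,37)
            v=[]
            P=np.array([[*(c+n*(r+s)),z] for s in ss]); K,R,tt=cal(d); X=(K@(R@P.T+tt[:,None])); X=(X[:2]/X[2]).astype(np.float32)
            v=cv2.remap(g,X[0][None],X[1][None],1)[0]; gr=polar*np.gradient(v)
            k=np.argmax(gr)
            if gr[k]<1.0: continue
            A.append([n[0],n[1],1]);b.append(ss[k])
        A=np.array(A);b=np.array(b)
        w=np.abs(b-np.median(b))<.008
        x=least_squares(lambda x:A@x-b,np.zeros(3),loss='soft_l1',f_scale=.001).x
        c=c+x[:2]
    return c.round(4),round(x[2]*1000,2),len(b),np.round(np.std(A@x-b)*1000,2)
print('plate T',edgefit(T,(.568,.116),.053,.045))
# side: use far edge only (away from cam, cam at -x-y): angles with n.(1,1)>-.2
far=lambda t:np.cos(t-np.pi/4)>-.1
print('plate S',edgefit(S,(.568,.116),.053,.045))
print('plate Sfar',edgefit(S,(.568,.116),.053,.045,far))
print('rot T',edgefit(T,(.5445,-.350),.016,.05))
print('rot S',edgefit(S,(.5445,-.350),.016,.05)); print('rot Sfar',edgefit(S,(.5445,-.350),.016,.05,far))
print('rot knobtop T',edgefit(T,(.5445,-.350),.06,.012,polar=-1))
def blob(d,u,v):
    g=cv2.cvtColor(d['img'],cv2.COLOR_RGB2GRAY); print(g[v-5:v+6,u-5:u+6])
blob(T,246,216);blob(S,254,194)
E
```

```text
plate T (array([0.5677, 0.1181]), np.float64(4.16), 120, np.float64(0.85))
plate S (array([0.5631, 0.1081]), np.float64(4.73), 120, np.float64(1.08))
plate Sfar (array([0.5653, 0.1112]), np.float64(2.9), 63, np.float64(1.21))
rot T (array([ 0.5433, -0.3475]), np.float64(1.69), 68, np.float64(1.91))
rot S (array([ 0.5406, -0.3545]), np.float64(2.35), 120, np.float64(2.19))
rot Sfar (array([ 0.5448, -0.352 ]), np.float64(-0.43), 63, np.float64(0.74))
rot knobtop T (array([ 0.5476, -0.3469]), np.float64(3.92), 69, np.float64(1.44))
[[87 89 87 81 91 87 87 89 88 89 88]
 [88 95 92 91 90 91 91 93 88 84 92]
 [86 88 89 86 78 88 89 89 89 89 89]
 [85 90 88 76 74 72 67 88 88 87 86]
 [89 86 70 76 87 77 50 83 95 87 92]
 [88 93 82 82 88 79 43 86 93 95 89]
 [87 93 91 73 65 53 51 80 91 87 90]
 [91 86 90 86 81 84 86 92 91 89 93]
 [96 89 89 91 83 93 87 87 91 86 90]
 [89 90 87 84 89 91 91 85 91 89 88]
 [91 90 85 90 89 95 90 88 93 88 93]]
[[132 125 118 113 108 104 104 101  99 103 104]
 [103  98  96  93  94  92  92  91  94  92  94]
 [ 92  93  93  94  94  94  93  94  94  94  94]
 [ 95  94  93  95  96  94  94  94  95  94  94]
 [ 95  94  95  97 103  99  93  93  95  96  94]
 [ 94  94  93  96 104 101  93  91  94  95  95]
 [ 95  94  92  90  92  92  85  88  94  95  94]
 [ 96  93  93  88  84  82  80  84  92  95  95]
 [ 95  95  94  89  84  82  80  87  94  94  94]
 [ 93  94  95  92  88  86  88  93  95  94  95]
 [ 95  94  96  94  93  94  94  96  95  94  93]]
```

>>> carry_out(
  targets=[
    [[0,2,0,-25,0,0,0],[0,2,0,-60,0,0,0],[0,2,0,-95,0,0,0],[0,2,0,-130,0,0,0],[0,2,0,-155,0,0,0],[0,2,0,-175,0,0,0],[0,2,0,-187,0,0,0],[0,2,0,-187,0,0,0],[0,2,0,-187,0,0,0]],
  ],
)

```text
time_s: 11.57
position: [0.5455, -0.3494, 0.0522]
tool_rot: [[0.749, 0.0, 0.662], [-0.662, -0.0, 0.749], [0.0, -1.0, 0.0]]
ft_force: [0.1, -0.3, -0.2]
grip_width: 0.0852
```

```bash
python3 - <<'E'
from h import *
o=env.observe();p=np.array(o['position']);print(p)
ov('side','q.png',310,190,150,140,4.2,[p,p+[0,0,.02],[.545,-.35,.06],[.545,-.35,.02]])
T=ov('top','q2.png',360,160,130,120,5)
S=get_image('side')
print('pin',at_z(T,245.2,215.5,.065),at_z(S,253.4,193.5,.065))
print('knob S',at_z(S,393.1,293.75,.06))
E
```

```text
[ 0.54550921 -0.3493928   0.05215788]
pin [0.56786477 0.11865039 0.065     ] [0.56789306 0.1159571  0.065     ]
knob S [ 0.54539149 -0.3535336   0.06      ]
```

View pics/q.png

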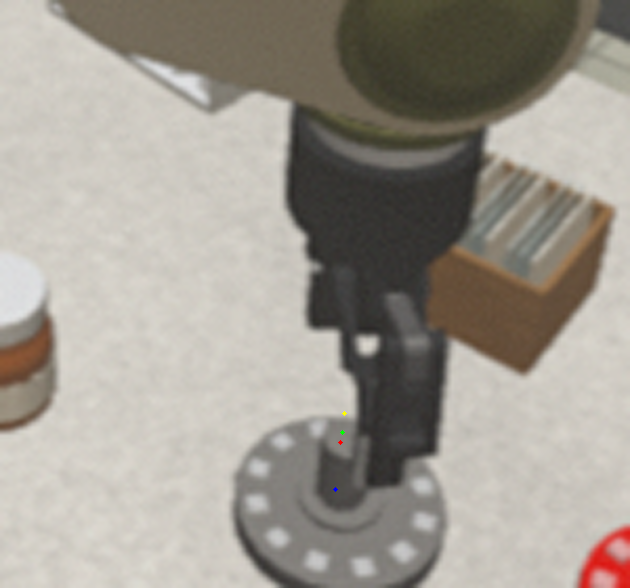

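View pics/q2.png

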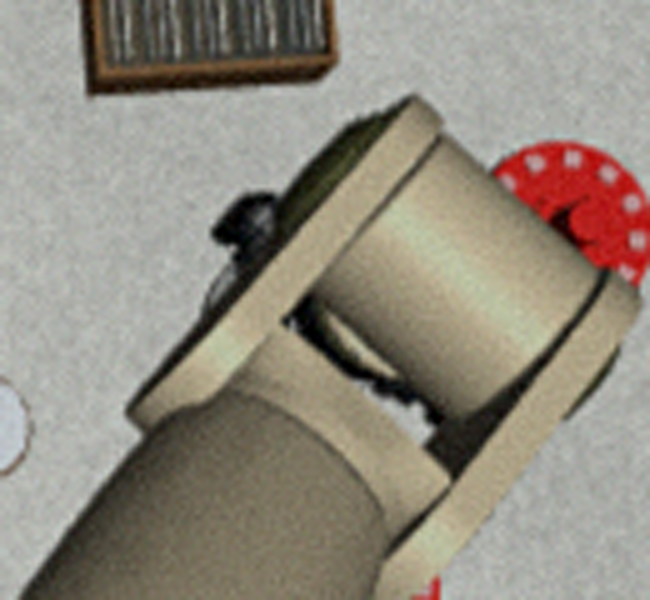

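```bash
python3 - <<'E'
from h import *
o=env.observe();p=np.array(o['position']);z=np.array(o['tool_rot'])[:,2];x=np.array(o['tool_rot'])[:,0]
pts=[]
for b in(0.042,):
  for s in(-1,1):
    for k in(-.011,.011):
      pts.append(p+[0,0,b-.009]+z*s*.0427+x*k)
S=get_image('side')
for q in pts: print(q.round(3),((proj(S,q)-[310,190])*4.2).round())
ov('side','r.png',310,190,150,140,4.2,pts)
E
```

```text
[ 0.509 -0.375  0.086] [346. 470.]
[ 0.526 -0.389  0.086] [397. 466.]
[ 0.566 -0.311  0.086] [304. 324.]
[ 0.582 -0.325  0.086] [350. 321.]
```

View pics/r.png

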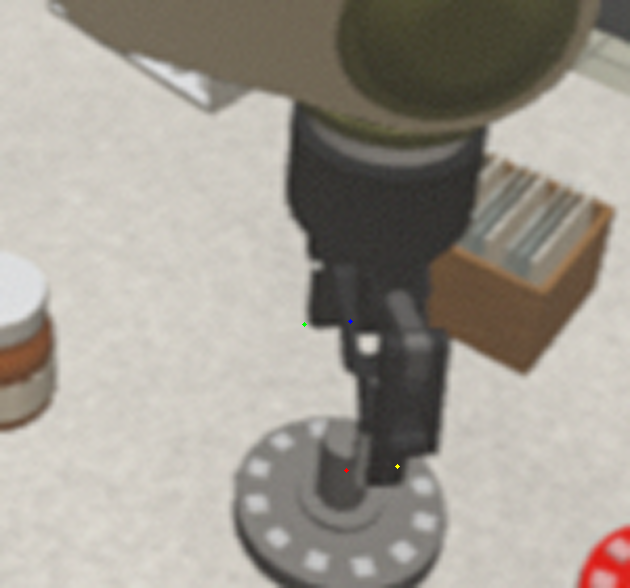

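>>> carry_out(
  targets=[
    [[0,-2,2,-15,0,0,0],[0,-2,2,-30,0,0,0],[0,-2,2,-40,0,0,0],[0,-2,2,-45,0,0,0],[0,-2,2,-45,0,0,0],[0,-2,2,-45,0,0,0]],
  ],
)

```text
time_s: 12.32
position: [0.5434, -0.3478, 0.0072]
tool_rot: [[0.749, 0.0, 0.663], [-0.663, -0.0, 0.749], [0.001, -1.0, -0.0]]
ft_force: [0.7, -0.3, -0.4]
grip_width: 0.0856
```

```bash
python3 - <<'E'
from h import *
o=env.observe();p=np.array(o['position']);print(p)
ov('side','u.png',310,190,150,140,4.2)
E
```

```text
[ 0.54342913 -0.34783611  0.007208  ]
```

View pics/u.png

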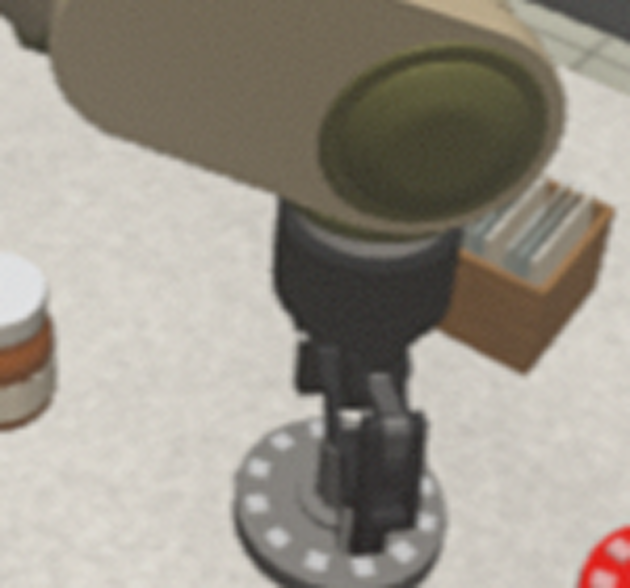

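>>> carry_out(
  targets=[
    [[0.5,0,0,0,0,0,0],[1,0,0,0,0,0,0],[1,0,0,0,0,0,0],[1,0,0,0,0,0,0],[1,0,0,0,0,0,0],[1,0,0,0,0,0,0],[1,0,0,0,0,0,0],[1,0,0,0,0,0,0],[1,0,0,0,0,0,0],[1,0,0,0,0,0,0]],
  ],
  squeeze=50,
)

```text
time_s: 13.2
position: [0.5433, -0.3478, 0.0071]
tool_rot: [[0.749, 0.0, 0.663], [-0.663, -0.001, 0.749], [0.001, -1.0, -0.0]]
ft_force: [-1.1, -0.6, 5.2]
grip_width: 0.0228
```

```bash
python3 - <<'E'
from h import *
o=env.observe();p=np.array(o['position']);print(p)
ov('side','v.png',310,190,150,140,4.2)
E
```

```text
[ 0.54327775 -0.34781895  0.00710496]
```

View pics/v.png

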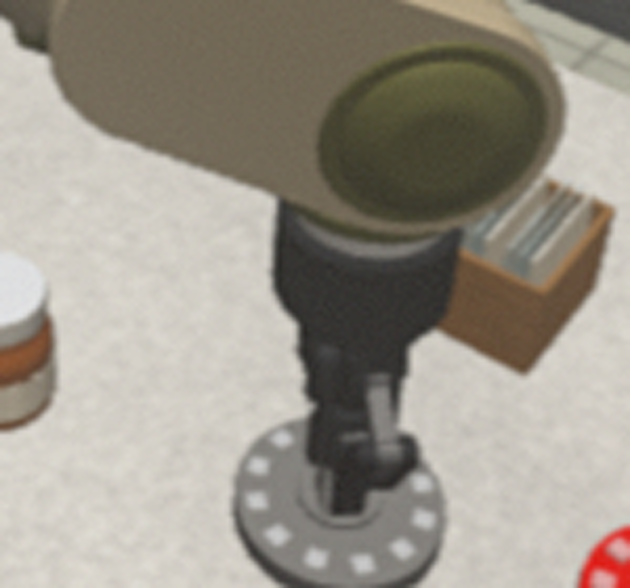

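>>> carry_out(
  targets=[
    [[1,0,0,10,0,0,0],[1,0,0,30,0,0,0],[1,0,0,55,0,0,0],[1,0,0,80,0,0,0],[1,0,0,100,0,0,0],[1,0,0,112,0,0,0],[1,1,15,115,0,0,0],[1,2,40,115,0,0,0],[1,4,70,115,0,0,0],[1,5,105,115,0,0,0],[1,7,140,115,0,0,0],[1,9,175,115,0,0,0],[1,11,210,115,0,0,0],[1,13,245,115,0,0,0],[1,15,280,115,0,0,0],[1,16,315,115,0,0,0],[1,18,350,115,0,0,0],[1,20,385,115,0,0,0],[1,22,420,115,0,0,0],[1,23,445,115,0,0,0]],
  ],
)

```text
time_s: 14.92
position: [0.5647, 0.1011, 0.121]
tool_rot: [[0.75, -0.002, 0.661], [-0.661, 0.001, 0.75], [-0.002, -1.0, -0.001]]
ft_force: [-0.3, -1.0, -1.1]
grip_width: 0.0226
```

>>> carry_out(
  targets=[
    [[1,1,15,0,0,0,0],[1,1,22,-5,0,0,0],[1,1,22,-10,0,0,0],[1,1,22,-15,0,0,0],[1,1,22,-15,0,0,0],[1,1,22,-15,0,0,0],[1,1,22,-15,0,0,0]],
  ],
)

```text
time_s: 15.5
position: [0.5673, 0.1185, 0.1067]
tool_rot: [[0.748, -0.0, 0.664], [-0.664, -0.0, 0.748], [-0.0, -1.0, -0.0]]
ft_force: [0.3, 0.2, -1.2]
grip_width: 0.0222
```

```bash
python3 - <<'E'
from h import *
o=env.observe();p=np.array(o['position']);print(p,o['time_s'],o['tool_rot'][0][0])
ov('side','w.png',190,90,150,140,4.2,[p+[0,0,.042]])
ov('top','w2.png',190,150,120,110,5)
E
```

```text
[0.56726869 0.11852985 0.10669648] 15.5 0.7479347022213575
```

View pics/w.png

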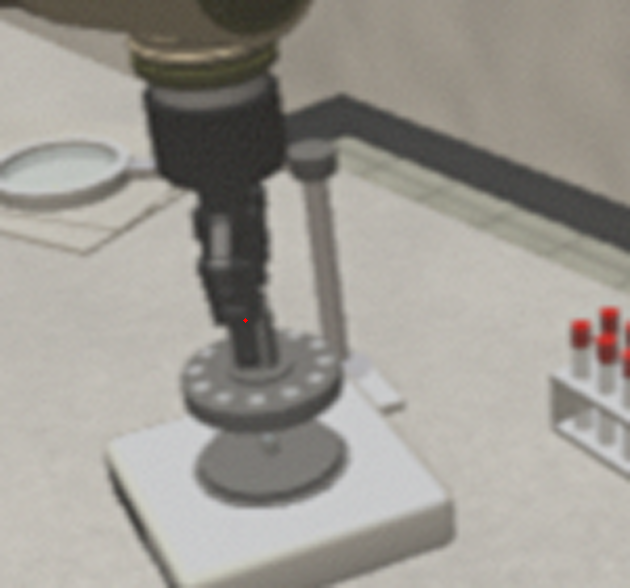

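View pics/w2.png

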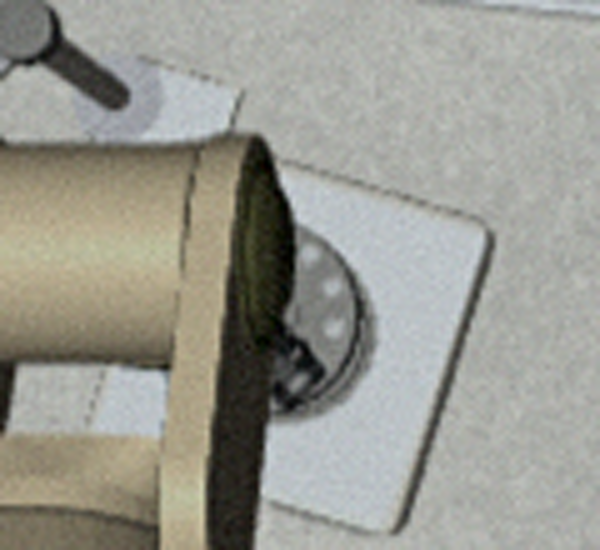

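```bash
python3 - <<'E'
from h import *
th=np.linspace(0,2*np.pi,100)
def ring(c,z,r): return [[c[0]+r*np.cos(t),c[1]+r*np.sin(t),z] for t in th]
S=get_image('side');p=(.5679,.1160);z0=.1067-.0072
im=cv2.resize(cv2.convertScaleAbs(S['img'][160:240,220:290][:,:,::-1],alpha=1.4),None,fx=8,fy=8,interpolation=2)
for z,c in((z0+.016,(0,0,255)),(z0,(0,255,255))):
    pts=np.array([(proj(S,q)-[220,160]+.5)*8 for q in ring(p,z,.05)]).astype(np.int32); cv2.polylines(im,[pts],True,c,1)
pts=np.array([(proj(S,q)-[220,160]+.5)*8 for q in ring(p,.053,.045)]).astype(np.int32); cv2.polylines(im,[pts],True,(0,255,0),1)
cv2.imwrite('pics/x.png',im)
T=get_image('top');p=(.5679,.1187)
im=cv2.resize(cv2.convertScaleAbs(T['img'][180:250,210:290][:,:,::-1],alpha=1.8),None,fx=8,fy=8,interpolation=2)
for z,c in((z0+.016,(0,0,255)),):
    pts=np.array([(proj(T,q)-[210,180]+.5)*8 for q in ring(p,z,.05)]).astype(np.int32); cv2.polylines(im,[pts],True,c,1)
pts=np.array([(proj(T,q)-[210,180]+.5)*8 for q in ring(p,.053,.045)]).astype(np.int32); cv2.polylines(im,[pts],True,(0,255,0),1)
cv2.imwrite('pics/x2.png',im)
E
```

```text
(no output)
```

View pics/x.png

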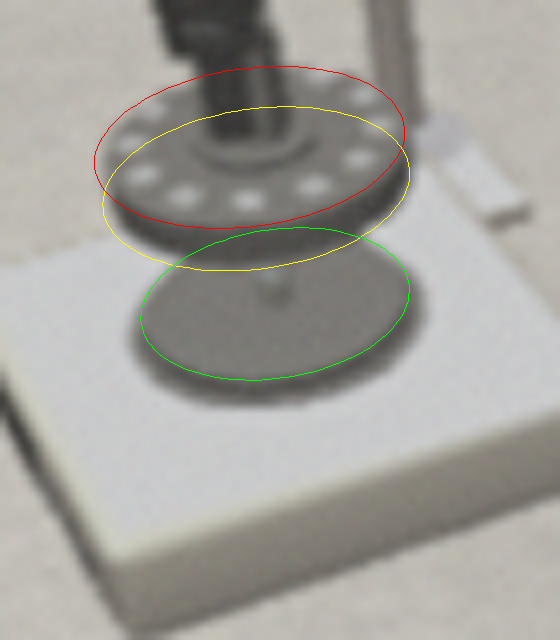

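View pics/x2.png

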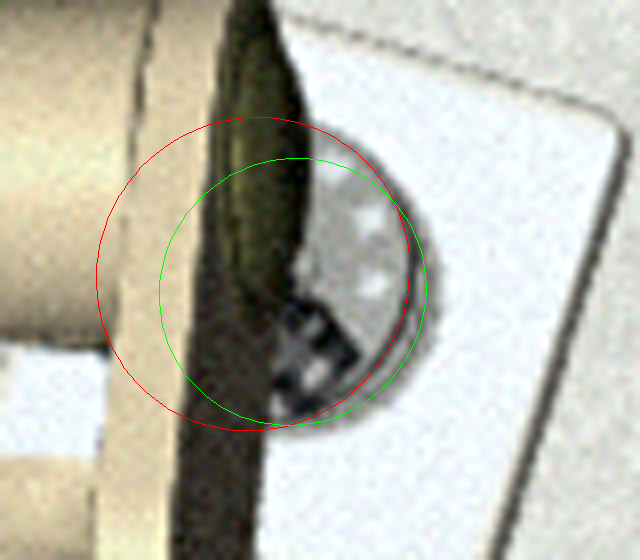

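>>> carry_out(
  targets=[
    [[1,0,0,-10,0,0,0],[1,0,0,-20,0,0,0],[1,0,0,-28,0,0,0],[1,0,0,-33,0,0,0],[1,0,0,-33,0,0,0],[1,0,0,-33,0,0,0]],
  ],
)

```text
time_s: 16.2
position: [0.5671, 0.1195, 0.0733]
tool_rot: [[0.749, -0.001, 0.663], [-0.663, -0.0, 0.749], [-0.001, -1.0, -0.001]]
ft_force: [0.3, 0.4, -1.5]
grip_width: 0.023
```

>>> carry_out(
  targets=[
    [[1,0,0,-1,0,0,0],[1,0,0,-2,0,0,0],[1,0,0,-3,0,0,0],[1,0,0,-3,0,0,0],[1,0,0,-3,0,0,0]],
  ],
)

```text
time_s: 16.62
position: [0.5672, 0.1194, 0.0708]
tool_rot: [[0.749, 0.0, 0.663], [-0.663, -0.0, 0.749], [0.0, -1.0, 0.0]]
ft_force: [-0.1, -0.1, -2.0]
grip_width: 0.0229
```

>>> carry_out(
  targets=[
    [[1,0,0,-1,0,0,0],[1,0,0,-2,0,0,0],[1,0,0,-3,0,0,0],[1,0,0,-3,0,0,0],[1,0,0,-3,0,0,0]],
  ],
)

```text
time_s: 17.03
position: [0.5668, 0.1194, 0.0674]
tool_rot: [[0.749, -0.001, 0.663], [-0.663, -0.0, 0.749], [-0.001, -1.0, -0.001]]
ft_force: [-3.0, 0.6, -2.2]
grip_width: 0.0227
```

>>> carry_out(
  targets=[
    [[1,-1,0,-1,0,0,0],[1,-1,0,-2,0,0,0],[1,-1,0,-3,0,0,0],[1,-1,0,-3,0,0,0],[1,-1,0,-3,0,0,0]],
  ],
)

```text
time_s: 17.45
position: [0.5663, 0.1194, 0.0647]
tool_rot: [[0.749, 0.0, 0.663], [-0.663, 0.0, 0.749], [0.0, -1.0, 0.0]]
ft_force: [0.4, -0.0, -2.0]
grip_width: 0.0228
```

```bash
python3 - <<'E'
from h import *
o=env.observe();print(o['position'],o['ft_force'],o['wrist_torque'])
ov('side','y.png',210,150,90,80,7)
E
```

```text
[0.56630276 0.1194146  0.06467699] [ 0.36180213 -0.02538072 -1.99974269] [-0.02939846  0.00431894  0.04941515]
```

View pics/y.png

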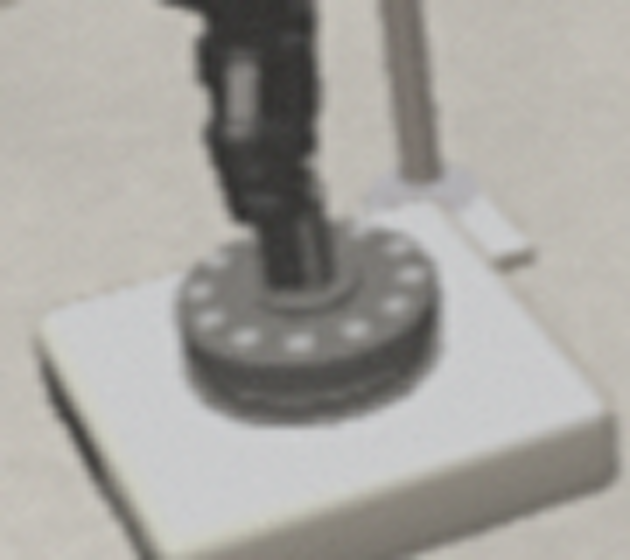

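>>> carry_out(
  targets=[
    [[1,0,0,-1,0,0,0],[1,0,0,-2,0,0,0],[1,0,0,-3,0,0,0],[1,0,0,-4,0,0,0],[1,0,0,-4,0,0,0],[1,0,0,-4,0,0,0]],
  ],
)

```text
time_s: 18.0
position: [0.5661, 0.1194, 0.0606]
tool_rot: [[0.749, -0.0, 0.663], [-0.663, 0.0, 0.749], [-0.0, -1.0, -0.0]]
ft_force: [-0.2, -0.8, -0.9]
grip_width: 0.0228
```

>>> carry_out(
  targets=[
    [[1,0,0,-1,0,0,0],[1,0,0,-2,0,0,0],[1,0,0,-2,0,0,0],[1,0,0,-2,0,0,0]],
  ],
)

```text
time_s: 18.33
position: [0.5664, 0.1194, 0.0592]
tool_rot: [[0.749, 0.001, 0.663], [-0.663, -0.0, 0.749], [0.001, -1.0, 0.0]]
ft_force: [-1.7, -0.3, 3.7]
grip_width: 0.0229
```

>>> carry_out(
  targets=[
    [[1,0,0,-1,0,0,0],[1,0,0,-2,0,0,0],[1,0,0,-2,0,0,0],[1,0,0,-2,0,0,0]],
  ],
)

```text
time_s: 18.67
position: [0.5663, 0.1194, 0.0571]
tool_rot: [[0.749, 0.001, 0.663], [-0.663, 0.0, 0.749], [0.001, -1.0, 0.0]]
ft_force: [-2.4, 0.3, 5.1]
grip_width: 0.0228
```

>>> carry_out(
  targets=[
    [[1,0,0,-1,0,0,0],[1,0,0,-2,0,0,0],[1,0,0,-2,0,0,0],[1,0,0,-2,0,0,0]],
  ],
)

```text
time_s: 19.0
position: [0.5664, 0.1194, 0.0552]
tool_rot: [[0.749, 0.001, 0.663], [-0.663, -0.0, 0.749], [0.001, -1.0, 0.001]]
ft_force: [-1.6, 0.4, 7.1]
grip_width: 0.023
```

>>> carry_out(
  targets=[
    [[1,0,0,-1,0,0,0],[1,0,0,-2,0,0,0],[1,0,0,-2,0,0,0],[1,0,0,-2,0,0,0]],
  ],
)

```text
time_s: 19.33
position: [0.5664, 0.1195, 0.054]
tool_rot: [[0.749, 0.002, 0.663], [-0.663, -0.0, 0.749], [0.001, -1.0, 0.001]]
ft_force: [-4.5, 0.1, 13.3]
grip_width: 0.0231
```

>>> carry_out(
  targets=[
    [[1,0,0,-1,0,0,0],[1,0,0,-1,0,0,0],[1,0,0,-1,0,0,0]],
  ],
)

```text
time_s: 19.58
position: [0.5665, 0.1194, 0.054]
tool_rot: [[0.749, 0.002, 0.663], [-0.663, -0.0, 0.749], [0.002, -1.0, 0.001]]
ft_force: [-7.8, -0.7, 21.9]
grip_width: 0.0229
```

>>> carry_out(
  targets=[
    [[1,0,0,0,0,0,0],[1,0,0,0,0,0,0],[1,0,0,0,0,0,0],[1,0,0,0,0,0,0],[1,0,0,0,0,0,0],[1,0,0,0,0,0,0]],
  ],
)

```text
time_s: 20.08
position: [0.5665, 0.1194, 0.054]
tool_rot: [[0.749, 0.002, 0.663], [-0.663, -0.0, 0.749], [0.002, -1.0, 0.001]]
ft_force: [-6.2, 0.0, 21.0]
grip_width: 0.0228
```

```bash
python3 - <<'E'
from h import *
o=env.observe();print(o['position'],o['ft_force'],o['time_s'])
ov('side','z.png',130,90,200,150,4)
ov('top','z2.png',0,0,640,400,1.25)
E
```

```text
[0.56650949 0.11941284 0.05396119] [-6.22836395  0.04176347 21.02813481] 20.0833
```

View pics/z.png

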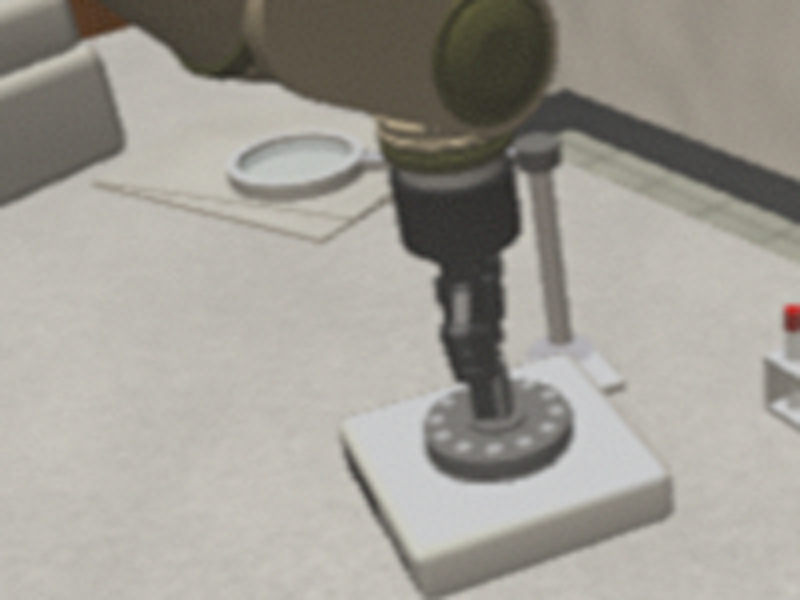

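View pics/z2.png

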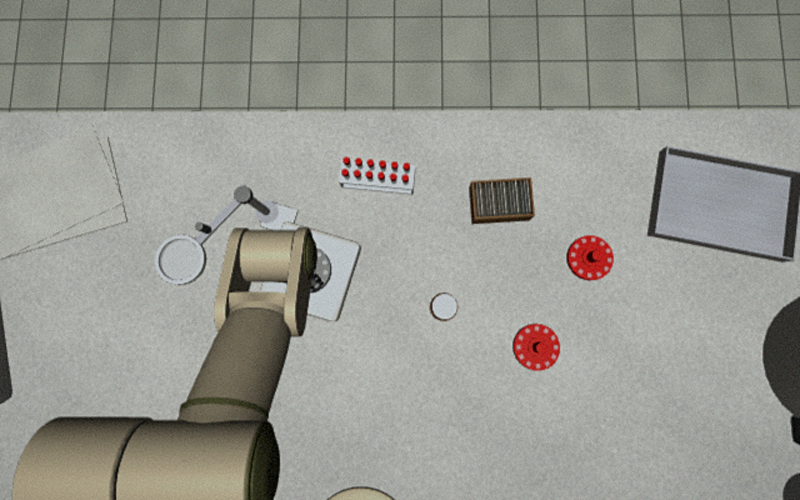

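The pictures show the rotor seated flush on the reader, the lens swung out to the left (z2 pixel 181,259), and the jar, rack and box where they were. The force is a steady 21 N at the stop, so I'm handing in.

```bash
python3 -c "
from rig import env
print(env.close_job())"
```

```text
the job is handed in; nothing more can be done
None
```

The job is handed in at about 20 s on the robot clock. The magnifier is swung clear, and the grey rotor is on the pin, held pressed to the stop with the grip closed.

- **Magnifier:** I gripped its knob and turned it about 94° clockwise. By my estimate the joint now stands near 80° (1.4 rad). In the last pictures the lens is well clear of the reader and has stayed where I left it.
- **Rotor:** I gripped it by its knob, carried it over the jar and lowered it onto the pin. A small sideways push of about 3 N went away after a 1 mm correction.
- **Pressed down:** Contact with the plate came at a TCP reading of about 60 mm, and the reading stalled at 54.0 mm. That matches the plate's 6 mm travel. The upward force was then a steady 21–22 N, with about 6 N sideways.
- **Bystanders:** the jar, tube rack and slide box look unmoved in the final top view.

**Checks that disagreed:**
- **Fingertip height:** the cameras showed the fingertips about 40 mm higher than the reported TCP height implied. I set the gripping heights from the pictures, and the grips and contact heights bore that out.
- **Camera difference:** the two cameras differed by up to about 5 mm on positions at the rotor, and about 3 mm at the pin. The pin's taper took that up.

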